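# Shut and lock the stone sample drawer

## Task

Two sample drawers stand open on the bench. With the fingertips, push the one with the stones in it fully shut, gently so that the little jar inside stays upright, and then push the latch on top of that same unit across to its stop so that the drawer is locked. Leave the other drawer and its latch as they are, and do not pick up or disturb anything else.

Things in the scene. Friction and masses are not known exactly. Their poses are not given: they have to be found in the camera images.
- unit_a: the stone sample unit: a plywood box fixed to the bench, 180 mm deep (x), 180 mm wide (y), 98 mm high, with one drawer and one sliding latch; both units are alike apart from their contents. Origin on the bench, under the middle of its front face; its x axis points from the front face back into the box (roughly away from the robot), y to the left as the robot sees it, z up. Its drawer holds two stones and a small jar. Left and right units may be swapped
- a_drawer (a joint): how far the stone unit's drawer stands open, m: 0 = fully shut with its front flush with the box's front face, 0.125 = end of travel; it starts about 80 to 110 mm open. It slides along the unit's x axis, stays where it is left (no spring, no catch) and takes about 3 N to push
- a_front (a point): centre of the outer face of the stone drawer's plain grey front, which is 116 mm wide, 64 mm high (17 to 81 mm above the bench) and 12 mm thick and has no handle; this point is 49 mm above the bench. Axes as the unit's. Inside the drawer, the floor is 24 mm above the bench and the contents stay lower than the front's top edge
- a_latch (a joint): how far the stone unit's latch has been slid, m: it slides towards the unit's -y (to the right as the robot sees it), 0 = parked in front of the left side post, 0.040 = stop, its tongue across the drawer front, locked; it starts at 0 to 10 mm, stays where left and takes about 2 N to push. The latch is a bent steel plate riding on the front edge of the unit's top, 22 mm wide, whose tongue hangs down to 68 mm above the bench, 6 mm in front of the front face
- a_stub (a point): centre of the top of the stone latch's upright round stub, 14 mm diameter, standing 24 mm up from the latch plate (the plate's top is 102 mm above the bench, this point 126 mm); the stub is 10 mm behind the front face and, with the latch parked, 75 mm to the left of the unit's middle
- unit_b: the other sample unit: a plywood box fixed to the bench, 180 mm deep (x), 180 mm wide (y), 98 mm high, with one drawer and one sliding latch; both units are alike apart from their contents. Origin on the bench, under the middle of its front face; its x axis points from the front face back into the box (roughly away from the robot), y to the left as the robot sees it, z up. Its drawer holds two empty white plastic cups. Left and right units may be swapped
- b_drawer (a joint): how far the other unit's drawer stands open, m: 0 = fully shut with its front flush with the box's front face, 0.125 = end of travel; it starts about 80 to 110 mm open. It slides along the unit's x axis, stays where it is left (no spring, no catch) and takes about 3 N to push
- b_front (a point): centre of the outer face of the other drawer's plain grey front, which is 116 mm wide, 64 mm high (17 to 81 mm above the bench) and 12 mm thick and has no handle; this point is 49 mm above the bench. Axes as the unit's. Inside the drawer, the floor is 24 mm above the bench and the contents stay lower than the front's top edge
- b_latch (a joint): how far the other unit's latch has been slid, m: it slides towards the unit's -y (to the right as the robot sees it), 0 = parked in front of the left side post, 0.040 = stop, its tongue across the drawer front, locked; it starts at 0 to 10 mm, stays where left and takes about 2 N to push. The latch is a bent steel plate riding on the front edge of the unit's top, 22 mm wide, whose tongue hangs down to 68 mm above the bench, 6 mm in front of the front face
- b_stub (a point): centre of the top of the other latch's upright round stub, 14 mm diameter, standing 24 mm up from the latch plate (the plate's top is 102 mm above the bench, this point 126 mm); the stub is 10 mm behind the front face and, with the latch parked, 75 mm to the left of the unit's middle
- jar: small white capped jar, 30 mm diameter, 43 mm high, about 50 g, standing upright and loose in the stone unit's drawer, on its left side near the front; origin at the centre of its underside, z up its axis
- stone1: beige rock sample, 33 mm across, 25 mm high, loose in the middle of the same drawer; origin at its underside
- stone2: pale rock sample, 30 mm across, 22 mm high, loose on the right side of the same drawer; origin at its underside
- cup1: empty white plastic cup, 36 mm across, 45 mm high, loose in the other unit's drawer; origin at its underside
- cup2: a second such cup beside it; origin at its underside
- big_stone: bystander: rock, 56 mm across, 43 mm high, loose on top of the stone unit, about 135 mm back from its front; origin at its underside
- beaker: bystander: white plastic beaker, 60 mm across, 75 mm high, loose on top of the other unit, about 135 mm back from its front; origin at its underside
- dish: bystander: white ceramic dish, 60 mm across, 35 mm high, on the bench between the two open drawers and nearer the robot; origin at its underside
- level: bystander: dark blue spirit level, 40 x 220 x 25 mm, lying on the bench to the right, long axis its y; origin at its underside
- brush: bystander: brush lying on the bench to the left, handle along its x axis, under 35 mm high
- loose_stone: bystander: rock, 46 mm across, 35 mm high, on the bench to the left; origin at its underside

How it is judged:
On the way, in this order (a step that is already met when the one before it is completed fails the run):
1. the drawer with the stones is pushed fully shut (within 5 mm) (value of joint a_drawer below 0.005 m), for 0.2 s.
2. its latch is pushed across to the stop (at least 34 of 40 mm) (value of joint a_latch above 0.034 m), for 0.2 s.
At the end, for the whole second after the job is handed in: The stone drawer is shut to within 5 mm of flush, its latch slid at least 34 mm of its 40 mm, the jar in it upright (within 0.25 rad) and at rest, the jar and both stones inside the unit; the other unit's drawer and latch are within 10 mm of where they were (value of joint a_drawer below 0.005 m and value of joint a_latch above 0.034 m and angle between jar's own z axis and vertical below 0.25 rad and linear speed of jar below 0.02 m/s and x of each of jar, stone1, stone2 in the frame of unit_a above 0.012 m and z of each of jar, stone1, stone2 in the frame of unit_a below 0.05 m and distance of each of b_front, b_stub from where it was at the start of the episode below 0.01 m); the robot touches nothing.
It fails at once if the jar in the drawer is tipped over (angle between jar's own z axis and vertical above 0.5 rad).
It fails at once if a stone, the jar or a cup is lifted from its drawer, or pushed on by the robot's fingers (more than 1.5 N) (height (world z) of any of jar, stone1, stone2, cup1, cup2 above 0.05 m or contact force between the fingers and jar above 1.5 N or contact force between the fingers and stone1 above 1.5 N or contact force between the fingers and stone2 above 1.5 N or contact force between the fingers and cup1 above 1.5 N or contact force between the fingers and cup2 above 1.5 N).
It fails at once if the latch is slid across while its drawer still stands open (value of joint a_latch above 0.02 m and value of joint a_drawer above 0.012 m).
It fails at once if the other unit's drawer or latch is moved by more than 10 mm (distance of any of b_front, b_stub from where it was at the start of the episode above 0.01 m).
It fails at once if a bystander is moved by more than 20 mm or tipped over (distance of any of big_stone, beaker, dish, level, brush, loose_stone from where it was at the start of the episode above 0.02 m or angle between beaker's own z axis and vertical above 0.4 rad).
It also fails if it takes over 42 s, if anything falls off the work surface, if the arm or the gripper's body presses on something with over 40 N, if the wrist force passes 120 N, or if a joint passes its speed limit or range.

## Robot

A 7-joint arm with a two-finger parallel gripper is mounted at the origin on the work surface. World frame = base frame: x ahead of the robot, y to its left, z up, the work surface at z = 0. Lengths are in m, angles in rad, forces in N, time in s.
With the tool pointing down it reaches from about 0.425 to 0.875 m from the base axis. Payload 4.7 kg.
Tool frame: the origin (TCP) lies midway between the tips of the shut fingers; the grasp point (between the pads) lies 19 mm behind it; x points along the fingers, y is the direction in which the jaws open and shut, and the axes are right-handed (so a half turn about x gives the same grasp; the last joint's range is limited). The gripper opens to 87 mm and grips with 3 to 60 N. Pads are 19 mm wide; open, the fingers measure 117 mm over their backs; the gripper's body (75 mm by 190 mm) begins 51 mm behind the grasp point.
Start: joints at [0.014, 0.321, -0.07, 1.45, 0.023, 1.371, -0.057], TCP at [0.65, -0, 0.223] pointing down, gripper open.
Joint ranges: [-2.86, 2.86], [-0.3, 2.09], [-1.38, 1.24], [0.06, 2.45], [-1.56, 4.7], [0.09, 2.05], [-2.69, 2.69]. Speed limits (rad/s): [2.57, 2.57, 3.14, 3.14, 3.14, 3.14, 3.14].

## Interface

Orientations are given as a rotation vector (axis times angle).
In Python, from bench import ctrl gives the robot as it stands. The module is installed in compiled form; this text tells all that it offers.
- The arm moves only by the tool servo_tool, never from a script. Its arguments are lists of equal length, an entry for each row: "dp": the shift along the tool's x, y, z in units of 25 mm (1.0 is 25 mm), a list of three; "yaw": the turn about the tool's x in units of 6 degrees (1.0 is 6 degrees). A call has exactly 5 rows; each row shifts and turns the commanded pose from where the row before left it, along the tool's axes as they then stand; what a row does not reach is not made up. A row lasts 1/10 s, in which the tool goes at most 50 mm and 8.59 degrees, less where a joint would pass 70% of its speed; a pose out of reach is approached as far as the arm can. A call is refused whole if a number of a shift passes 1 or a number of a turn 1, either way. A call with a gripper value outside its range is refused whole. "fingers" is the opening, from 0 (shut) to 1 (fully open), set as the call begins (left out, the last holds). The fingers move at their own pace and stop on an object; "grip_force" is the grip in N (left out, the last holds). Time passes only in rows, so rows that do not move let the fingers close, or fill a call up. It gives the time, the measured TCP pose, the force and the opening at its end, in the units of the state.
- ctrl.get_state(): the state, without advancing time (a new reading comes with each control period).
- ctrl.get_image(name): name is "scene" or "side" or "wrist"; returns (picture, depth): 480x640x3 uint8, red, green, blue; 480x640 float32, m along the optical axis (not along the pixel's ray), 0 where there is no reading.
- ctrl.camera_info(name): a dict with "fx", "fy", "cx", "cy" (pixels), "extrinsics" (4x4, takes a point from world to camera coordinates); the wrist camera has in their place "hand_eye" (4x4, takes a point from camera to tool coordinates, whose origin is the TCP and whose axes are the tool frame's). Camera axes: x right, y down, z forward; pixel columns grow to the right and rows downward; lengths in m; the calibration is good to about 2 mm. The wrist camera is an equidistant fisheye: a pixel r from the principal point sees the ray r / f radians off the axis. A picture is of the moment at which its call begins: read the wrist's pose just before it. camera_info takes no time and is no camera call.
- ctrl.close_job(): hands the job in, once; it reports no verdict.
Trained networks look in the newest picture that a camera, given by its name, has taken for a name from the list of things; names that differ only in an ending like _2 or _b are one class to them, and where a whole thing is asked for, a point or a joint stands for the part that bears it (a point fixed in the world has none). Each returns a list of dicts, best first, with "score" (0 to 1); they miss things now and then, are a little off and sometimes report something else, mostly with a low value. They report only what shows in the picture. A call takes as long as a camera call.
- ctrl.search_frame(camera, label): "extent" ([left, top, right, bottom] in pixels, round what is visible of it).
- ctrl.cut_out(camera, label): "region" (480x640 bool, what is visible of it) and "extent" ([left, top, right, bottom] in pixels, round what is visible of it).
The state is a dict: "time": time; "joint_positions": joint angles; "qd": joint speeds; "joint_torque": joint torques, N m; "position": TCP position; "tool_rot": TCP orientation; "ft_force": force on the tool from outside, world axes, zero at the start; "torque": the same for the moment, N m; "grip_width": opening from 0.0 (shut) to 1.0 (fully open).
Only numpy, scipy, OpenCV 4.12 (cv2) and the standard library are available. Lean on these libraries where they do the work, as an engineer would, in place of code of your own. Each camera call takes 0.05 s, during which the arm holds its last target.

## Working session

There is one attempt and no reset: what is moved stays moved. The work goes in short steps, Python scripts to look and compute and a tool call to move; the robot and the scene stay as the last step left them, time stands still between calls to the robot, and variables do not carry over. Pictures are saved under pics/ and viewed, and the job is handed in when it is done.

Besides the shell and the picture viewer there is one more tool, called after "Request:" as name([rows], argument=value, ...), one row to a line, values as JSON. servo_tool: Moves the arm, as the interface text tells. Its arguments: {"type":"object","properties":{"dp":{"type":"array","items":{"type":"array","items":{"type":"number"}}},"yaw":{"type":"array","items":{"type":"number"}},"fingers":{"type":"number"},"grip_force":{"type":"number"}},"required":["dp","yaw"]}

```bash
mkdir -p pics; cat > h.py <<'E'
import numpy as np, cv2
from bench import ctrl
def pt(cam,u,v,d):
    i=ctrl.camera_info(cam);E=np.array(i['extrinsics'])
    p=np.stack([(u-i['cx'])/i['fx']*d,(v-i['cy'])/i['fy']*d,d],-1)
    return (p-E[:3,3])@E[:3,:3]
def save(n,im): cv2.imwrite('pics/'+n,im[:,:,::-1])
E
python3 - <<'E'
from h import *
s=ctrl.get_state();print(s['time'],s['position'],s['tool_rot'],s['ft_force'],s['grip_width'])
for c in ('scene','side'):
    im,d=ctrl.get_image(c);save(c+'0.png',im);np.save(c+'0.npy',d)
    print(c,np.linalg.inv(np.array(ctrl.camera_info(c)['extrinsics'])).round(3).tolist())
for l in ('stone1','jar','unit_a','a_front','a_latch','unit_b','b_front','b_latch','cup1'):
    r=ctrl.search_frame('scene',l);print(l,[(np.round(x['extent']).tolist(),round(x['score'],2)) for x in r[:3]])
E
```

```text
0.0 [ 6.49429580e-01 -5.31126163e-05  2.21443222e-01] [ 1.20816762  1.21057046 -1.21066831] [-0.33099953 -0.22517141  0.69125877] 0.9961300575715507
scene [[-0.173, 0.665, -0.727, 1.718], [0.985, 0.103, -0.14, 0.194], [-0.018, -0.74, -0.672, 1.157], [0.0, 0.0, 0.0, 1.0]]
side [[-0.714, -0.491, 0.499, -0.143], [-0.7, 0.509, -0.501, 0.717], [-0.008, -0.707, -0.707, 1.147], [0.0, 0.0, 0.0, 1.0]]
stone1 [([254.0, 226.0, 265.0, 232.0], 0.26)]
jar [([258.0, 230.0, 262.0, 231.0], 0.47)]
unit_a [([348.0, 235.0, 434.0, 346.0], 0.97), ([203.0, 211.0, 285.0, 312.0], 0.57)]
a_front [([397.0, 255.0, 412.0, 262.0], 0.74), ([229.0, 213.0, 271.0, 235.0], 0.7)]
a_latch [([267.0, 222.0, 279.0, 236.0], 0.63)]
unit_b [([348.0, 235.0, 434.0, 346.0], 0.97), ([203.0, 211.0, 285.0, 312.0], 0.57)]
b_front [([375.0, 234.0, 426.0, 265.0], 0.73)]
b_latch []
cup1 [([400.0, 254.0, 411.0, 258.0], 0.63), ([383.0, 252.0, 392.0, 258.0], 0.44)]
```

View pics/scene0.png

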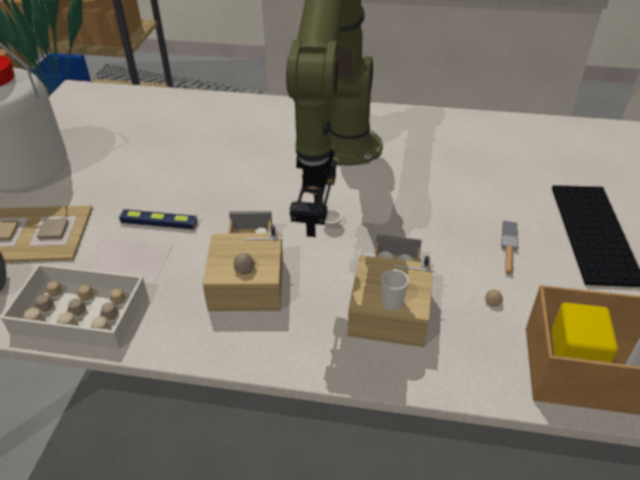

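View pics/side0.png

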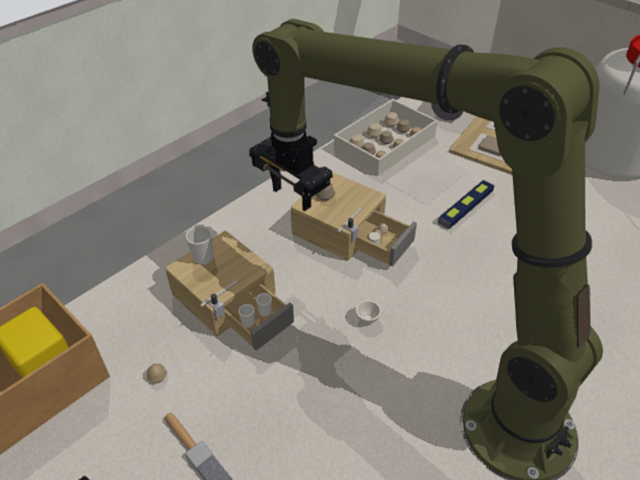

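The stone unit is the one on the robot's right, with the rock on top: scene px (245,270), side px (340,215). The drawer front is at about (403,242) in the side view and the stub at about (351,225). Next I measure from depth.

```bash
python3 - <<'E'
from h import *
U,V=np.meshgrid(np.arange(640),np.arange(480))
P={}
for c in ('scene','side'):
    d=np.load(c+'0.npy');p=pt(c,U,V,d);p[d==0]=9;P[c]=p
    m=(abs(p[...,2]-.098)<.006)
    n,lab,st,ce=cv2.connectedComponentsWithStats(m.astype(np.uint8))
    for i in range(1,n):
        if st[i,4]>300:
            q=p[lab==i];r=cv2.minAreaRect(q[:,:2].astype(np.float32)*1000)
            print(c,ce[i].round(),st[i,4],'z',q[:,2].mean().round(4),'rect',np.round(r[0]),np.round(r[1]),round(r[2],1));print(cv2.boxPoints(r).round().tolist())
c='side'
for name,(u,v,w,h) in dict(front=(375,215,50,55),stub=(338,205,25,40)).items():
    p=P[c][v:v+h,u:u+w].reshape(-1,3)
    if name=='front':
        q=p[(p[:,2]>.074)&(p[:,2]<.09)]; print('front top',len(q),q.mean(0).round(3),cv2.minAreaRect(q[:,:2].astype(np.float32)*1000))
    else:
        q=p[(p[:,2]>.108)&(p[:,2]<.135)]; print('stub',len(q),q.mean(0).round(4),q.max(0).round(4),q.min(0).round(4)); print(q.round(3).tolist()[:40])
p=P['scene'][205:245,220:285].reshape(-1,3)
q=p[(p[:,2]>.074)&(p[:,2]<.088)&(p[:,0]<.8)];print('scene front',len(q),q.mean(0),cv2.minAreaRect(q[:,:2].astype(np.float32)*1000))
q=p[(p[:,2]>.108)&(p[:,2]<.135)];print('scene stub',len(q),q.mean(0),q.min(0),q.max(0))
im=cv2.imread('pics/side0.png')[150:290,270:470];cv2.imwrite('pics/crop0.png',cv2.resize(im,None,fx=4,fy=4,interpolation=2))
E
```

```text
scene [533.  17.] 376 z 0.098 rect [-901.  641.] [ 43. 514.] 1.0
[[-927.0, 898.0], [-918.0, 384.0], [-875.0, 385.0], [-883.0, 899.0]]
scene [243. 259.] 3438 z 0.0985 rect [ 662. -173.] [194. 189.] 10.4
[[550.0, -97.0], [584.0, -283.0], [774.0, -248.0], [740.0, -62.0]]
scene [392. 288.] 3556 z 0.0985 rect [702. 194.] [188. 192.] 88.6
[[603.0, 102.0], [795.0, 98.0], [800.0, 285.0], [608.0, 290.0]]
scene [585. 376.] 417 z 0.0979 rect [890. 583.] [207.  85.] 63.4
[[806.0, 510.0], [881.0, 472.0], [974.0, 657.0], [899.0, 695.0]]
side [58. 20.] 331 z 0.0977 rect [2149. -213.] [493.  39.] 89.8
[[2129.0, -459.0], [2168.0, -459.0], [2169.0, 33.0], [2131.0, 33.0]]
side [343. 204.] 2529 z 0.0996 rect [ 662. -177.] [191. 190.] 8.9
[[553.0, -98.0], [582.0, -285.0], [771.0, -256.0], [741.0, -68.0]]
side [220. 271.] 4008 z 0.0995 rect [700. 191.] [190. 188.] 88.7
[[604.0, 99.0], [792.0, 95.0], [797.0, 284.0], [608.0, 288.0]]
side [ 48. 384.] 441 z 0.0981 rect [702. 616.] [ 10. 215.] 0.5
[[696.0, 723.0], [698.0, 509.0], [708.0, 509.0], [706.0, 723.0]]
front top 201 [ 0.471 -0.207  0.082] ((472.940155
[... 712 characters left out ...]
-0.119, 0.126], [0.569, -0.122, 0.124], [0.568, -0.125, 0.123], [0.579, -0.119, 0.116], [0.574, -0.117, 0.121], [0.573, -0.12, 0.12], [0.568, -0.118, 0.124], [0.57, -0.123, 0.12], [0.57, -0.127, 0.117], [0.578, -0.118, 0.114], [0.573, -0.115, 0.12], [0.571, -0.117, 0.12], [0.571, -0.121, 0.117], [0.567, -0.12, 0.12], [0.571, -0.128, 0.112], [0.578, -0.118, 0.11], [0.572, -0.115, 0.117], [0.571, -0.117, 0.116]]
scene front 204 [ 0.47404606 -0.20916562  0.0796348 ] ((472.36151123046875, -209.35765075683594), (23.967519760131836, 114.93523406982422), 9.478951454162598)
scene stub 42 [ 0.57612825 -0.1202031   0.1200671 ] [ 0.56736033 -0.1267442   0.10809334] [ 0.58684973 -0.11417818  0.12964208]
```

View pics/crop0.png

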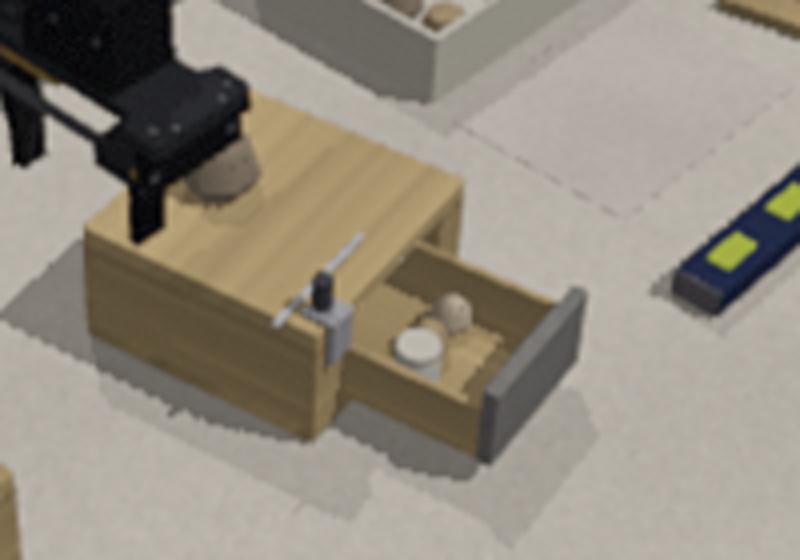

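The unit's yaw is about 9.4°, its front-face middle is at about (0.573, −0.190), and the drawer is about 108 mm open. The stub is near (0.573, −0.120). I shut the fingers and move in front of the drawer, staying high.

Request:
servo_tool([
  [0,-0.87,0.87],
  [0,-0.87,0.87],
  [0,-0.87,0.87],
  [0,-0.87,0.87],
  [0,-0.87,0.87],
], yaw=[0,0,0,0,0], fingers=0)

```text
time: 1.05
position: [0.5404, -0.1096, 0.2227]
tool_rot: [1.209, 1.209, -1.209]
ft_force: [1.3, 0.3, 0.4]
grip_width: 0.626
```

Request:
servo_tool([
  [0,-0.87,0.87],
  [0,-0.87,0.87],
  [0,-0.87,0.87],
  [0,-0.87,0.87],
  [0,-0.87,0.87],
], yaw=[0,0,0,0,0])

```text
time: 1.55
position: [0.4316, -0.2184, 0.2229]
tool_rot: [1.209, 1.208, -1.209]
ft_force: [-0.6, -0.4, 1.1]
grip_width: 0.171
```

Request:
servo_tool([
  [0,0,0],
  [0,0,0],
  [0,0,0],
  [0,0,0],
  [0,0,0],
], yaw=[-0.57,-0.5,-0.5,0,0])

```text
time: 2.05
position: [0.4326, -0.2175, 0.2227]
tool_rot: [1.088, 1.282, -1.088]
ft_force: [0.3, -0.2, -0.0]
grip_width: 0.007
```

```bash
python3 - <<'E'
from h import *
from scipy.spatial.transform import Rotation as R
s=ctrl.get_state();print(s['position'],R.from_rotvec(s['tool_rot']).as_matrix().round(3).tolist())
th=np.radians(9.4);F=np.array([.573,-.190]);ex=np.array([np.cos(th),np.sin(th)]);ey=np.array([-ex[1],ex[0]])
r=np.array(s['position'][:2])-F;print('unit coords',r@ex,r@ey)
im,d=ctrl.get_image('side');save('side1.png',im)
U,V=np.meshgrid(np.arange(640),np.arange(480));p=pt('side',U,V,d)
m=(abs(p[...,2]-.098)<.004)&(d>0)&(p[...,0]>.5)&(p[...,0]<.8)&(p[...,1]<-.03)&(p[...,1]>-.32)
r=cv2.minAreaRect(p[m][:,:2].astype(np.float32)*1000);print(r,cv2.boxPoints(r).round())
E
```

```text
[ 0.43256235 -0.21749876  0.22270688] [[0.0, 0.987, 0.163], [-0.0, 0.163, -0.987], [-1.0, 0.0, 0.0]]
unit coords -0.14304313639761496 -0.004192392571376803
((662.560302734375, -176.49269104003906), (187.81312561035156, 192.01564025878906), 9.722103118896484) [[ 554.  -98.]
 [ 586. -287.]
 [ 771. -255.]
 [ 739.  -66.]]
```

View pics/side1.png

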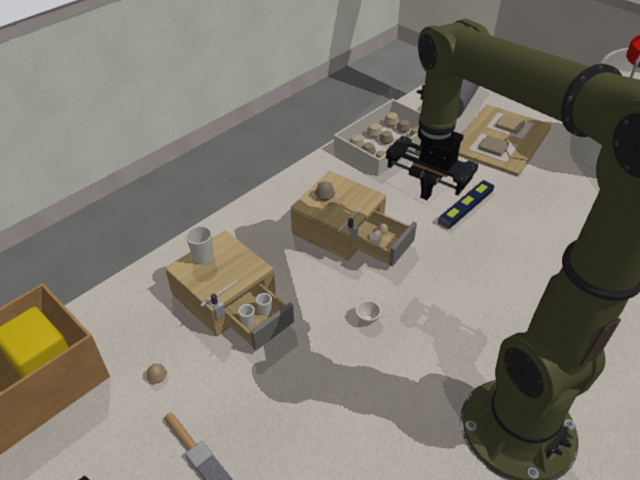

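The gripper is in front of the drawer, which is at px (403,242), and is clear of the level. I go down to a TCP height of about 58 mm.

Request:
servo_tool([
  [0.8,0,0],
  [0.8,0,0],
  [0.8,0,0],
  [0.8,0,0],
  [0.8,0,0],
], yaw=[0,0,0,0,0])

```text
time: 2.6
position: [0.4326, -0.2175, 0.1218]
tool_rot: [1.088, 1.282, -1.088]
ft_force: [-0.4, -0.4, -0.6]
grip_width: 0.004
```

Request:
servo_tool([
  [0.8,0,0],
  [0.8,0,0],
  [0.7,0,0],
  [0.3,0,0],
  [0,0,0],
], yaw=[0,0,0,0,0])

```text
time: 3.1
position: [0.4318, -0.2172, 0.0567]
tool_rot: [1.087, 1.284, -1.088]
ft_force: [0.4, 0.1, -0.4]
grip_width: 0.004
```

Request:
servo_tool([
  [0,0.1,0],
  [0,0.15,0],
  [0,0.15,0],
  [0,0.15,0],
  [0,0.15,0],
], yaw=[0,0,0,0,0])

```text
time: 3.6
position: [0.4504, -0.2147, 0.0579]
tool_rot: [1.087, 1.282, -1.087]
ft_force: [0.0, 0.5, -0.2]
grip_width: 0.004
```

Request:
servo_tool([
  [0,0.15,0],
  [0,0.15,0],
  [0,0.15,0],
  [0,0.15,0],
  [0,0.15,0],
], yaw=[0,0,0,0,0])

```text
time: 4.1
position: [0.4681, -0.2116, 0.0575]
tool_rot: [1.087, 1.283, -1.088]
ft_force: [-3.2, -0.7, 3.5]
grip_width: 0.005
```

Contact at about 3 N. I keep pushing slowly.

Request:
servo_tool([
  [0,0.15,0],
  [0,0.15,0],
  [0,0.15,0],
  [0,0.15,0],
  [0,0.15,0],
], yaw=[0,0,0,0,0])

```text
time: 4.6
position: [0.487, -0.2084, 0.0575]
tool_rot: [1.087, 1.283, -1.087]
ft_force: [-3.3, 0.4, 0.9]
grip_width: 0.004
```

```bash
python3 - <<'E'
from h import *
im,d=ctrl.get_image('side');save('side2.png',cv2.resize(im[130:290,260:480],None,fx=3.6,fy=3.6))
E
```

```text
(no output)
```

View pics/side2.png

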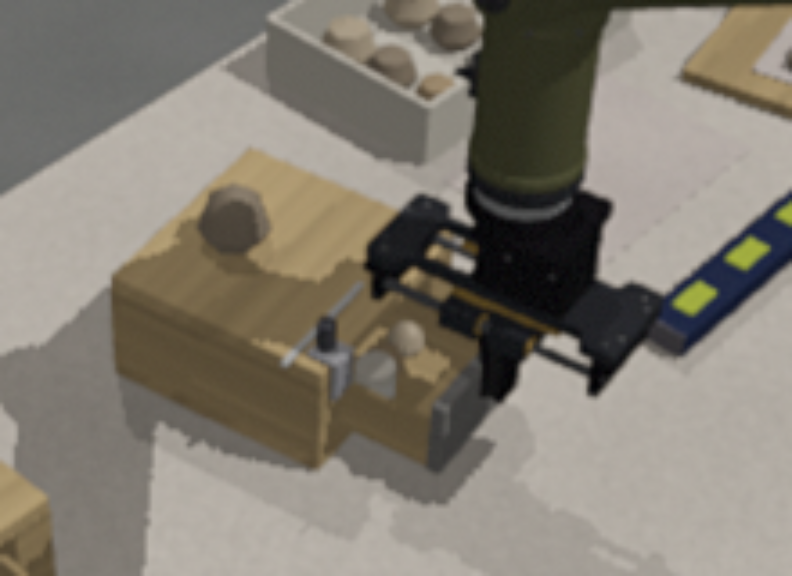

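The fingertips are pushing the front near its middle, at crop px (490,370). The jar is upright at (375,370), and the body clears the stub at (327,335). I continue.

Request:
servo_tool([
  [0,0.15,0],
  [0,0.15,0],
  [0,0.15,0],
  [0,0.15,0],
  [0,0.15,0],
], yaw=[0,0,0,0,0])

```text
time: 5.15
position: [0.5056, -0.2053, 0.0575]
tool_rot: [1.087, 1.283, -1.087]
ft_force: [-3.0, 0.7, 1.3]
grip_width: 0.002
```

Request:
servo_tool([
  [0,0.15,0],
  [0,0.15,0],
  [0,0.15,0],
  [0,0.15,0],
  [0,0.15,0],
], yaw=[0,0,0,0,0])

```text
time: 5.65
position: [0.5241, -0.2021, 0.0575]
tool_rot: [1.087, 1.283, -1.087]
ft_force: [-3.4, 1.7, 0.8]
grip_width: 0.005
```

Request:
servo_tool([
  [0,0.15,0],
  [0,0.15,0],
  [0,0.15,0],
  [0,0.1,0],
  [0,0.1,0],
], yaw=[0,0,0,0,0])

```text
time: 6.15
position: [0.54, -0.1996, 0.0575]
tool_rot: [1.087, 1.283, -1.087]
ft_force: [-4.1, 1.4, 1.7]
grip_width: 0.004
```

```bash
python3 - <<'E'
from h import *
im,d=ctrl.get_image('side');save('side3.png',cv2.resize(im[130:290,260:480],None,fx=3.6,fy=3.6))
E
```

```text
(no output)
```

View pics/side3.png

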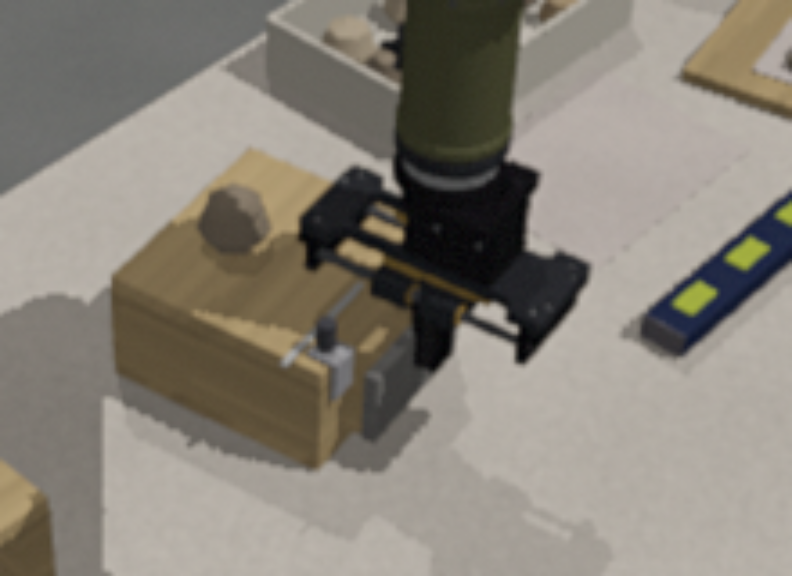

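About 20–25 mm is still open. I push more slowly and watch the force.

Request:
servo_tool([
  [0,0.1,0],
  [0,0.1,0],
  [0,0.1,0],
  [0,0.1,0],
  [0,0.1,0],
], yaw=[0,0,0,0,0])

```text
time: 6.7
position: [0.5523, -0.1977, 0.0575]
tool_rot: [1.087, 1.282, -1.087]
ft_force: [-3.5, 0.3, 0.2]
grip_width: 0.003
```

Request:
servo_tool([
  [0,0.08,0],
  [0,0.06,0],
  [0,0.06,0],
  [0,0.06,0],
  [0,0.06,0],
], yaw=[0,0,0,0,0])

```text
time: 7.2
position: [0.5601, -0.1964, 0.0576]
tool_rot: [1.087, 1.282, -1.087]
ft_force: [-3.1, 0.9, 0.8]
grip_width: 0.004
```

Request:
servo_tool([
  [0,0.06,0],
  [0,0.06,0],
  [0,0.06,0],
  [0,0.06,0],
  [0,0.06,0],
], yaw=[0,0,0,0,0])

```text
time: 7.7
position: [0.5622, -0.196, 0.0574]
tool_rot: [1.084, 1.291, -1.095]
ft_force: [-20.1, 1.7, 13.5]
grip_width: 0.005
```

```bash
python3 - <<'E'
from h import *
im,d=ctrl.get_image('side');save('side4.png',cv2.resize(im[170:280,290:400],None,fx=5.4,fy=5.4,interpolation=2))
E
```

```text
(no output)
```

View pics/side4.png

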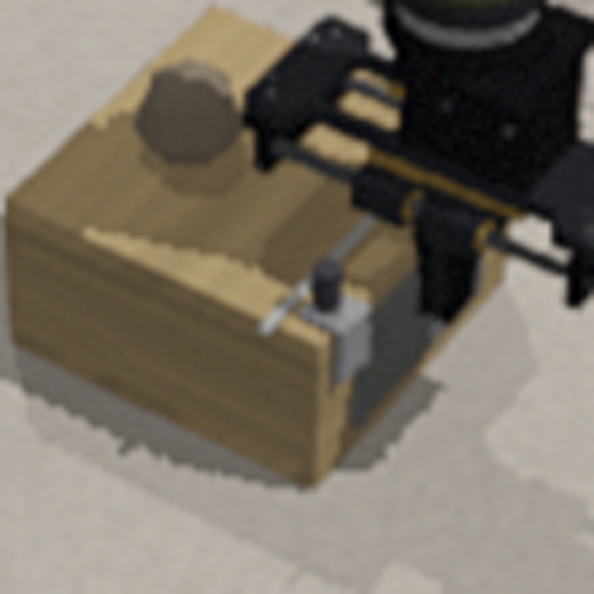

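The stop was felt at 20 N and the drawer front is flush with the box face. I back off, then rise.

Request:
servo_tool([
  [0,-0.2,0],
  [0,-0.4,0],
  [0,-0.6,0],
  [0,-0.6,0],
  [0,0,0],
], yaw=[0,0,0,0,0])

```text
time: 8.25
position: [0.522, -0.2038, 0.0579]
tool_rot: [1.088, 1.28, -1.089]
ft_force: [-0.0, 0.0, 0.2]
grip_width: 0.006
```

Request:
servo_tool([
  [-1,0,0],
  [-1,0,0],
  [-1,0,0],
  [-1,0,0],
  [-0.8,0,0],
], yaw=[0,0,0,0,0])

```text
time: 8.75
position: [0.5249, -0.2026, 0.1798]
tool_rot: [1.088, 1.279, -1.085]
ft_force: [0.2, 0.2, -0.2]
grip_width: 0.01
```

Request:
servo_tool([
  [0,0.5,-0.9],
  [0,0.6,-0.9],
  [0,0.6,-0.9],
  [0,0.6,-0.9],
  [0,0.4,-0.9],
], yaw=[0,0,0,0,0])

```text
time: 9.25
position: [0.5733, -0.0789, 0.1781]
tool_rot: [1.088, 1.28, -1.084]
ft_force: [0.1, 0.4, -0.1]
grip_width: 0.005
```

```bash
python3 - <<'E'
from h import *
s=ctrl.get_state()
th=np.radians(9.4);F=np.array([.573,-.190]);ex=np.array([np.cos(th),np.sin(th)]);ey=np.array([-ex[1],ex[0]])
r=np.array(s['position'][:2])-F;print('unit coords',r@ex,r@ey,s['position'])
U,V=np.meshgrid(np.arange(640),np.arange(480))
for c in ('side','scene'):
    im,d=ctrl.get_image(c);p=pt(c,U,V,d);save(c+'5.png',im)
    m=(d>0)&(p[...,2]>.110)&(p[...,2]<.128)&(abs(p[...,0]-.573)<.025)&(abs(p[...,1]+.12)<.03)
    q=p[m];t=q[:,:2]-F;print(c,m.sum(),'stub',q.mean(0),'unit',(t@ex).mean(),(t@ey).mean(),(t@ey).min(),(t@ey).max())
im=cv2.imread('pics/side5.png');cv2.imwrite('pics/side5c.png',cv2.resize(im[130:290,260:480],None,fx=3.6,fy=3.6))
E
```

```text
unit coords 0.01844675069909769 0.10960510206812202 [ 0.57329769 -0.07885382  0.17811269]
side 41 stub [ 0.57244084 -0.12051328  0.12059647] unit 0.010797335114141448 0.06864498858833397 0.059624427846104576 0.07641275841120182
scene 37 stub [ 0.57642397 -0.12011957  0.1203516 ] unit 0.014791278275708853 0.06838286053189375 0.06268397897668769 0.07372287615377829
```

View pics/side5c.png

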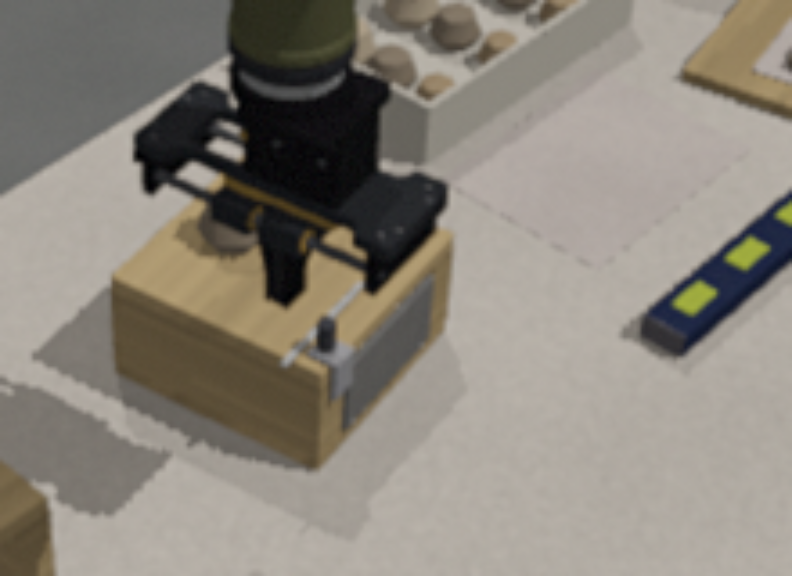

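The drawer is shut flush. The stub is at unit (11, 68.5) mm, and the finger is left of it with about 24 mm of clearance. I lower it and push right.

Request:
servo_tool([
  [-0.0,-0.28,0],
  [0.8,0,0],
  [0.8,0,0],
  [0.7,0,0],
  [0.3,0,0],
], yaw=[0,0,0,0,0])

```text
time: 9.85
position: [0.5628, -0.0834, 0.111]
tool_rot: [1.088, 1.283, -1.091]
ft_force: [-0.2, -0.3, -1.1]
grip_width: 0.006
```

Request:
servo_tool([
  [0,0,0.2],
  [0,0,0.2],
  [0,0,0.2],
  [0,0,0.2],
  [0,0,0.2],
], yaw=[0,0,0,0,0])

```text
time: 10.35
position: [0.5688, -0.1066, 0.1132]
tool_rot: [1.088, 1.282, -1.087]
ft_force: [-0.2, 1.5, 1.3]
grip_width: 0.009
```

Request:
servo_tool([
  [0,0,0.15],
  [0,0,0.15],
  [0,0,0.15],
  [0,0,0.15],
  [0,0,0.15],
], yaw=[0,0,0,0,0])

```text
time: 10.85
position: [0.5719, -0.1248, 0.1128]
tool_rot: [1.087, 1.282, -1.086]
ft_force: [-0.2, 2.0, 1.9]
grip_width: 0.006
```

Request:
servo_tool([
  [0,0,0.1],
  [0,0,0.1],
  [0,0,0.1],
  [0,0,0.08],
  [0,0,0.08],
], yaw=[0,0,0,0,0])

```text
time: 11.35
position: [0.5737, -0.1362, 0.1127]
tool_rot: [1.087, 1.282, -1.087]
ft_force: [2.8, 2.2, 2.6]
grip_width: 0.001
```

Request:
servo_tool([
  [0,0,0.06],
  [0,0,0.06],
  [0,0,0.06],
  [0,0,0.06],
  [0,0,0.06],
], yaw=[0,0,0,0,0])

```text
time: 11.85
position: [0.5744, -0.14, 0.1126]
tool_rot: [1.089, 1.287, -1.084]
ft_force: [-0.1, 9.6, 5.6]
grip_width: 0.002
```

The force rises to 9.6 N at the expected position, which is the stop. I add a small extra push, then look.

Request:
servo_tool([
  [0,0,0.06],
  [0,0,0.06],
  [0,0,0],
  [0,0,0],
  [0,0,0],
], yaw=[0,0,0,0,0])

```text
time: 12.35
position: [0.5744, -0.1402, 0.1126]
tool_rot: [1.089, 1.292, -1.082]
ft_force: [-1.8, 11.7, 7.9]
grip_width: 0.006
```

Request:
servo_tool([
  [0,0,-0.3],
  [0,0,-0.6],
  [0,0,-0.6],
  [-0.5,0,0],
  [-1,0,0],
], yaw=[0,0,0,0,0])

```text
time: 12.85
position: [0.567, -0.1091, 0.1489]
tool_rot: [1.084, 1.287, -1.09]
ft_force: [1.3, -0.2, 0.5]
grip_width: 0.003
```

Request:
servo_tool([
  [-1,0,0],
  [-1,0,0],
  [-1,0,0],
  [-1,0,0],
  [0,0,0],
], yaw=[0,0,0,0,0])

```text
time: 13.35
position: [0.5708, -0.1106, 0.2551]
tool_rot: [1.09, 1.275, -1.084]
ft_force: [-0.3, -0.5, 0.1]
grip_width: 0.002
```

```bash
python3 - <<'E'
from h import *
s=ctrl.get_state();print(s['time'],s['position'],s['ft_force'])
th=np.radians(9.4);F=np.array([.573,-.190]);ex=np.array([np.cos(th),np.sin(th)]);ey=np.array([-ex[1],ex[0]])
U,V=np.meshgrid(np.arange(640),np.arange(480))
for c in ('side','scene'):
    im,d=ctrl.get_image(c);p=pt(c,U,V,d);save(c+'6.png',im)
    t=p[...,:2]-F;a=t@ex;b=t@ey
    m=(d>0)&(p[...,2]>.110)&(p[...,2]<.128)&(abs(a-.012)<.02)&(abs(b-.05)<.05)
    print(c,m.sum(),'stub unit',a[m].mean(),b[m].mean())
    if c=='side':
        m=(d>0)&(p[...,2]>.03)&(p[...,2]<.06)&(abs(b)<.05)&(a<.03)&(a>-.15);print('front x',m.sum(),np.median(a[m]),'posts',np.median(a[(d>0)&(p[...,2]>.02)&(p[...,2]<.06)&(abs(abs(b)-.075)<.01)&(a<.03)&(a>-.1)]))
im=cv2.imread('pics/side6.png');cv2.imwrite('pics/side6c.png',cv2.resize(im[150:350,150:450],None,fx=2.6,fy=2.6))
E
```

```text
13.35 [ 0.57084006 -0.11061691  0.25513706] [-0.32169003 -0.46889305  0.14605983]
side 36 stub unit 0.01051923498493774 0.03507358904125249
front x 149 -7.284036415976614e-05 posts 0.003846387172861271
scene 40 stub unit 0.014181589416870788 0.03309488773894971
```

View pics/side6c.png

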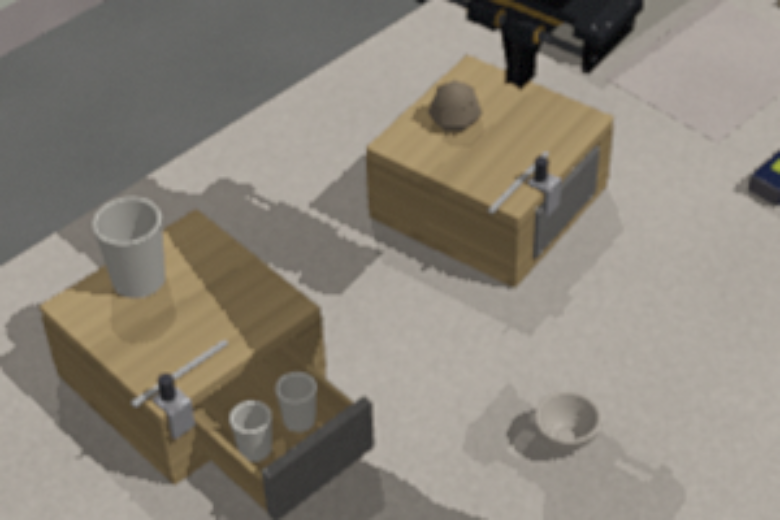

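The stone drawer is flush, with its front within 1–4 mm of the posts. Its latch stub is at 35 mm from the unit's middle (crop px (541,170)), which is the full stop. The other unit and the bystanders look unchanged, and the arm is clear.

```bash
python3 -c "
from bench import ctrl
print(ctrl.close_job())"
```

```text
the job is handed in; nothing more can be done
None
```

The stone unit was the right-hand one. I pushed its drawer shut slowly with the closed fingertips, at about 3 N, until I felt the stop at 20 N. I then slid its latch to its stop, where the force reached about 12 N, raised the arm clear and handed the job in at about 13.5 s.

**Drawer:** the depth image puts the front at 0 mm from the estimated front face. The posts beside it read +4 mm, and I put that difference down to depth noise. The picture shows the front flush.

**Latch:** the stub measured 35 mm (side camera) and 33 mm (scene camera) from the unit's middle, where 35 mm is the full 40 mm of slide.

**Other unit and bystanders:** the other drawer, its latch and cups, and the beaker, dish and big stone looked unchanged in the last picture. I did not measure them or check the brush, level and loose stone individually.

**Jar:** it was last seen upright when the drawer was roughly 75 mm open. Inside the shut drawer it cannot be seen, so I could not confirm its final state. I felt no unusual force during the rest of the push until the stop.

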